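# Close the counter-top water filter: lock ring, then snap cap

### The arm

A 7-joint arm with a two-finger parallel gripper is mounted at the origin on the work surface. World frame = base frame: x ahead of the robot, y to its left, z up, the work surface at z = 0. Lengths are in m, angles in rad, forces in N, time in s.
With the tool pointing down it reaches from about 0.4 to 0.9 m from the base axis. Payload 5.5 kg.
Tool frame: the origin (TCP) lies midway between the tips of the shut fingers; the grasp point (between the pads) lies 19 mm behind it (manip.grip_depth is the distance from the TCP to the grasp point, in m); z points along the fingers, y is the line along which they close (so a half turn about z gives the same grasp; the last joint's range is limited). The gripper opens to 92 mm and grips with 3 to 60 N. Pads are 19 mm wide; open, the fingers measure 130 mm over their backs; the gripper's body (75 mm by 190 mm) begins 47 mm behind the grasp point.
Start: joints at [-0.996, 0.501, -0.427, 1.55, 0.221, 1.138, -0.21], TCP at [0.199, 0.619, 0.227] pointing down, gripper open.
Joint ranges: [-2.88, 2.88], [-0.31, 2.03], [-1.54, 1.56], [0.2, 2.42], [-1.41, 4.55], [0.19, 2.02], [-2.57, 2.57]. Speed limits (rad/s): [2.57, 2.57, 3.14, 3.14, 3.14, 3.14, 3.14].

### API

Orientations are given as a unit quaternion [x, y, z, w].
In Python, from bench import manip, effector, viewer gives the robot as it stands. Calls block until the motion is done:
- manip.move_pose(position, orientation): joint-space move of the TCP to a pose.
- manip.servo_line(position, ori=None, vel=0.15): straight line of the TCP; ori=None keeps the orientation; vel is the mean speed in m/s.
- manip.movej(angles): joint-space move.
- effector.open_jaws() and effector.close(f_grip=None): open the fingers fully, or close them until they stop; f_grip is the grip in N (None keeps the last).
- manip.sleep(seconds).
- manip.solve_ik(position, orientation): joint angles nearest the present ones, or None.
- viewer.get_image(name): name is "scene" or "top" or "wrist"; returns the picture (420x560x3 uint8, red, green, blue); there is no depth.
- viewer.get_calibration(name): a dict with "vfov" (degrees; the focal length in pixels is half the picture's height over the tangent of half this angle, whatever the lens; pixels are square), "cx", "cy" (the principal point, pixels), "dist_coeffs" ([k1, k2, p1, p2, k3] as OpenCV has them; the pictures are not rectified), "eye" and "attitude" of the camera in the world. Camera axes: x right, y down, z forward; pixel columns grow to the right and rows downward; lengths in m; the calibration is good to about 2 mm. A picture is of the moment at which its call begins: read the wrist's pose just before it. get_calibration takes no time and is no camera call; for the wrist camera it gives the pose at the moment of the call.
A pose or a line that the arm cannot do raises manip.PlanningError and nothing moves.
- manip.hand_in(): hands the job in; it is judged then, once.
Readings, each from a call of its own:
- manip.current_clock(): time.
- manip.current_q(): joint angles.
- manip.current_joint_velocities(): joint speeds.
- manip.current_tau(): joint torques, N m.
- manip.current_tool_pos(): TCP position.
- manip.current_tcp_rot(): TCP orientation.
- manip.current_force(): force on the tool from outside, world axes, zero at the start.
- manip.current_wrist_torque(): the same for the moment, N m.
- manip.current_finger_gap(): finger opening in m.
- manip.current_gripper_force(): force on a finger pad.
Only numpy, scipy, OpenCV 4.12 (cv2) and the standard library are available. Lean on these libraries where they do the work, as an engineer would, in place of code of your own. Each camera call takes 0.05 s, during which the arm holds its last target. There are 200 camera calls.

### The job

Close up the water filter on the kitchen counter: first turn its grey lock ring clockwise by the upright tab until the tab stands over the locked mark, then put the white knobbed cap on the vent stud on top of the filter and press it down; when it clicks and the force drops, keep pressing until it sits fully home on its seat. Finish while still holding the cap by its knob and pressing it down firmly, do not let go; leave the other things on the counter where they are.

Things in the scene. Friction and masses are not known exactly. Their poses are not given: they have to be found in the camera images.
- cap: White plastic snap cap, loose, 45 g, upright, open side down. Skirt 44 across, 30 tall; on top a round knob 24 across, 22 tall (52 in all), with a flat shoulder around it 30 above the underside. Opening below 21 across with a lip 7 deep; behind it a cavity 28 across, 26 deep in all. Origin: centre of the underside; z up through the knob.
- stud: Steel vent stud upright on the middle of the filter's top. Post 17 across, 25 tall, tapered tip, on a flat round seat 56 across. Origin: centre of the seat face, 100 above the counter, on the ring's turning axis; z up. Home: the cap's underside flat on the seat, knob up.
- catches (a point): Point on the stud's axis 12.5 above the seat, level with the centres of four spring-loaded steel catch balls that bulge from the post (26 across over the balls). The cap's lip meets them with the cap's underside about 17 above the seat; pushing past takes about 6 to 12 N, then the force drops, the balls pull the cap down over the last 5, and it meets the rigid seat.
- filter: Water filter, fixed to the counter: white round canister 98 across on a grey foot 144 across and 12 high, short steel spout out to 85 from the axis. Carries the lock ring and the stud. Origin: centre of its underside; z is the ring's axis.
- ring (a joint): Lock ring of the filter, rad. Grows clockwise seen from above; 0 is fully open, 1.047 is locked, against the stop (starts between 0 and 0.35). It stays where it is left; turning takes about 2 N at the tab.
- ring_tab (a point): Point in the middle of the upright grip tab of the lock ring, 81 from the axis, 105 above the counter; moves with the ring. The tab is 10 thick (along its path), 22 long radially (70 to 92 from the axis), standing from 82 to 118 above the counter. The grey ring is 114 across, 72 to 86 above the counter.
- mark (a point): Locked mark: a narrow raised white rib, 6 wide, standing out radially from the filter body below the ring, 54 to 66 above the counter, out to 92 from the axis. Point on its top edge, 81 from the axis; when locked, the tab is straight above it.
- jar: Bystander, leave alone: small glass spice jar with a steel lid, 42 across, 70 tall. Origin: centre of its underside.
- timer: Bystander, leave alone: steel domed kitchen timer, 60 across, 40 tall, no knob. Origin: centre of its underside.
- mug: Bystander, leave alone: white mug, 80 across, 88 tall. Origin: centre of its underside.
- soap: Bystander, leave alone: amber soap bottle, 60 across, 155 tall. Origin: centre of its underside.
- bowl: Bystander, leave alone: white bowl, 130 across, 50 tall. Origin: centre of its underside.
- cactus: Bystander, leave alone: cactus in a terracotta pot, 72 across, 120 tall. Origin: centre of its underside.
- spoon: Bystander, leave alone: steel spoon with a wooden handle, 170 long, lying flat. Origin: centre of its underside.
Things that resemble listed ones, but are neither listed nor needed, are in the scene too. What is shaped like the cap but orange or pink is not meant.

How it is judged:
By the outcome, as a careful person would: the job done as asked, in the order asked, and still so for the second after the job is handed in, while the arm keeps its last pose, push and grip.
It also fails if it takes over 64 s, if anything falls off the work surface, if the arm or the gripper's body presses on something with over 40 N, if the wrist force passes 120 N, or if a joint passes its speed limit or range.

## Working session

There is one attempt and no reset: what is moved stays moved. The work goes in short steps, each a Python script; the robot and the scene stay as the last script left them, time stands still between calls to the robot, and variables do not carry over. Pictures are saved under pics/ and viewed, at most 10 in all, crops included, and the job is handed in when it is done.

```bash
mkdir -p pics; ls; python3 - <<'E'
from bench import manip, effector, viewer
import cv2,numpy as np
for n in ["scene","top"]:
    im=viewer.get_image(n); cv2.imwrite(f"pics/{n}0.png",im[:,:,::-1]); print(n,viewer.get_calibration(n))
print(manip.current_clock(),manip.current_tcp_rot(),manip.grip_depth)
E
```

```text
pics
scene {'vfov': 53.76141871619774, 'cx': 270.32876143959425, 'cy': 204.87241327095, 'dist_coeffs': array([-0.0530461,  0.       ,  0.       ,  0.       ,  0.       ]), 'eye': array([ 1.26929311, -0.25098473,  0.89785332]), 'attitude': array([ 0.77259914,  0.51788965, -0.20322333, -0.30591037])}
top {'vfov': 50.15446690575173, 'cx': 287.18081213237065, 'cy': 208.1647704185216, 'dist_coeffs': array([0.04045489, 0.        , 0.        , 0.        , 0.        ]), 'eye': array([0.43445474, 0.00743905, 1.16154149]), 'attitude': array([ 0.71345248, -0.69833019,  0.03092405, -0.04862322])}
0.1 [ 1.55246641e-01  9.87875346e-01 -8.69188641e-04 -1.63355308e-04] 0.0188
```

View pics/scene0.png

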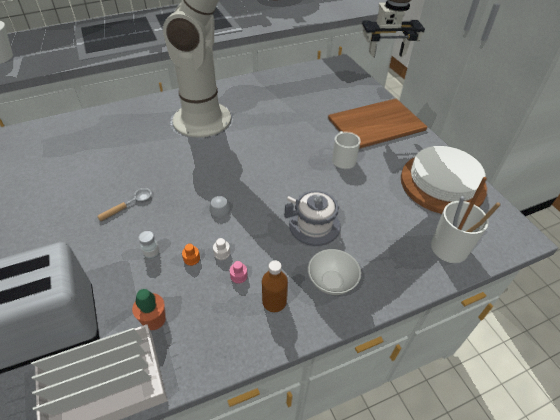

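View pics/top0.png

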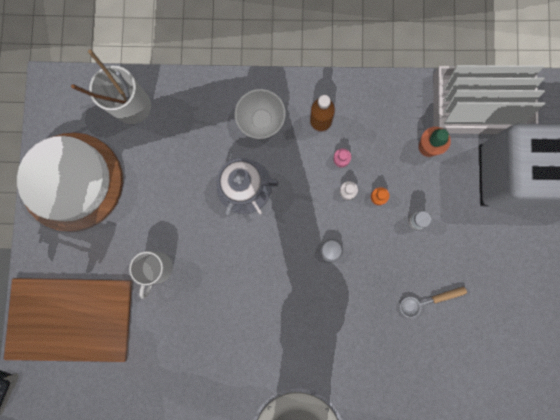

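Candidates shaped like the cap: white at top (349,190) / scene (221,248), orange at top (380,196), pink at top (342,157). The white one is the cap because only it is white. The filter is at top (240,182) / scene (315,212). I'll confirm both in one enlarged composite.

```bash
cat > h.py <<'E'
from bench import manip, effector, viewer
import cv2,numpy as np
from scipy.spatial.transform import Rotation as R
def KD(c):
    f=210/np.tan(np.radians(c['vfov'])/2)
    return np.array([[f,0,c['cx']],[0,f,c['cy']],[0,0,1.]]),c['dist_coeffs']
def plane(c,uv,z):
    K,D=KD(c); uv=np.array(uv,float).reshape(-1,1,2)
    n=cv2.undistortPoints(uv,K,D).reshape(-1,2)
    d=R.from_quat(c['attitude']).apply(np.c_[n,np.ones(len(n))])
    return c['eye']+d*((z-c['eye'][2])/d[:,2])[:,None]
def proj(c,P):
    K,D=KD(c); r=R.from_quat(c['attitude']).inv()
    p=r.apply(np.array(P,float).reshape(-1,3)-c['eye'])
    return cv2.projectPoints(p,np.zeros(3),np.zeros(3),K,D)[0].reshape(-1,2)
def down(yaw): # tool z down; tool y (closing line) at world angle yaw
    y=np.array([np.cos(yaw),np.sin(yaw),0]);z=np.array([0,0,-1.]);x=np.cross(y,z)
    return R.from_matrix(np.c_[x,y,z]).as_quat()
E
python3 - <<'E'
from h import *
t=cv2.imread('pics/top0.png');s=cv2.imread('pics/scene0.png')
f=lambda im,x,y,w,h:cv2.resize(im[y:y+h,x:x+w],(400,300),interpolation=cv2.INTER_CUBIC)
a=np.vstack([np.hstack([f(t,200,150,80,60),f(t,320,142,80,60)]),np.hstack([f(s,270,180,88,66),f(s,170,225,88,66)])])
cv2.imwrite('pics/comp.png',a)
ct=viewer.get_calibration('top');cs=viewer.get_calibration('scene')
print(plane(ct,[(349,190),(240,182)],.05),plane(cs,[(221,248)],.03))
E
```

```text
[[ 0.60850724 -0.11644268  0.05      ]
 [ 0.62364411  0.15691893  0.05      ]] [[ 0.61353421 -0.11769295  0.03      ]]
```

View pics/comp.png

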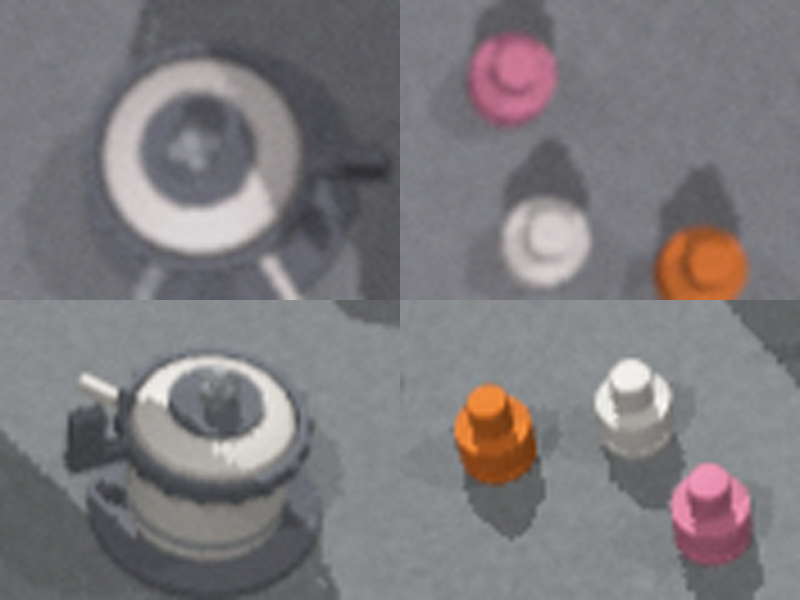

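The composite shows the white knobbed cap (top (349,190)) between pink and orange, so that's the one. On the filter, the seat centre is at about top (239,180), the dark tab at about (271,184), and the white rib mark at about (257,207), clockwise from the tab. The grey spout is at about (229,207). Next I'll get a close wrist view.

```bash
python3 - <<'E'
from h import *
ct=viewer.get_calibration('top')
ax=plane(ct,[(239,180)],.1)[0];tab=plane(ct,[(271,184)],.11)[0];mk=plane(ct,[(257,207)],.066)[0]
print(ax,tab,mk)
for p in(tab,mk):
    d=p-ax;print(np.hypot(*d[:2]),np.degrees(np.arctan2(d[1],d[0])))
cw=viewer.get_calibration('wrist');T=manip.current_tool_pos();Rt=R.from_quat(manip.current_tcp_rot())
off=Rt.inv().apply(cw['eye']-T);rel=Rt.inv()*R.from_quat(cw['attitude']);print(off,rel.as_matrix(),cw['vfov'])
best=None
for yaw in np.radians([-180,-135,-90,-45,0,45,90,135]):
    q=down(yaw);Rq=R.from_quat(q);d=Rq.apply(rel.as_matrix()[:,2])
    tgt=(ax+tab)/2;tgt[2]=.1
    e=tgt-d*(.30/-d[2]);p=e-Rq.apply(off)
    j=manip.solve_ik(p,q);print(np.degrees(yaw),p,None if j is None else np.round(j,2))
for y in np.radians(np.arange(-180,180,15)):
    r=[]
    j=manip.solve_ik([tab[0],tab[1],.09],down(y));k=manip.solve_ik([tab[0],tab[1],.2],down(y));print(np.degrees(y),j is not None and np.round(j,2), k is not None)
E
```

```text
[0.61995308 0.15276824 0.1       ] [0.61002462 0.07491069 0.11      ] [0.55940868 0.11069424 0.066     ]
0.0784880407236958 -97.26718220424198
0.0737281885913163 -145.20348416025882
[ 0.08103699  0.00060916 -0.15731852] [[ 9.20698308e-05 -9.54263106e-01 -2.98968087e-01]
 [ 9.99999829e-01 -8.46139193e-05  5.78034125e-04]
 [-5.76893501e-04 -2.98968089e-01  9.54262935e-01]] 70.42336969523443
-180.0 [0.61577973 0.10088723 0.24268148] [ 0.61  0.78 -1.3   1.59  0.76  1.37  2.36]
-135.0 [0.6247067  0.10524009 0.24268148] [-1.02  0.83  1.36  1.62 -0.83  1.38 -1.92]
-90.0 [0.62794108 0.11463035 0.24268148] [-0.41  0.44  0.25  1.58 -0.12  1.13 -1.7 ]
-45.0 [0.62358822 0.12355731 0.24268148] [-0.31  0.43  0.1   1.59 -0.05  1.13 -0.99]
0.0 [0.61419797 0.12679169 0.24268148] [-0.22  0.41 -0.04  1.61  0.02  1.12 -0.26]
45.0 [0.605271   0.12243883 0.24268148] [-0.13  0.4  -0.15  1.63  0.07  1.12  0.49]
90.0 [0.60203662 0.11304858 0.24268148] [-0.06  0.4  -0.22  1.64  0.09  1.12  1.27]
135.0 [0.60638948 0.10412162 0.24268148] [ 0.05  0.41 -0.34  1.63  0.15  1.13  2.02]
-180.0 [-0.98  1.09  1.35  1.7
[... 721 characters left out ...]
0.05  1.76 -0.04  0.82 -0.13] True
14.999999999999998 [-0.18  0.56  0.01  1.76 -0.01  0.82  0.1 ] True
29.999999999999996 [-0.14  0.56 -0.03  1.76  0.02  0.82  0.34] True
45.0 [-0.11  0.56 -0.07  1.76  0.05  0.82  0.58] True
59.99999999999999 [-0.08  0.57 -0.12  1.76  0.08  0.83  0.81] True
75.0 [-0.04  0.57 -0.17  1.75  0.12  0.83  1.04] True
90.0 [ 0.    0.57 -0.22  1.75  0.16  0.83  1.27] True
105.00000000000001 [ 0.04  0.58 -0.28  1.75  0.21  0.84  1.5 ] True
119.99999999999999 [ 0.08  0.59 -0.33  1.75  0.24  0.85  1.73] True
135.0 [ 0.12  0.59 -0.38  1.75  0.28  0.85  1.97] True
150.0 [ 0.15  0.6  -0.43  1.75  0.32  0.86  2.2 ] True
165.0 [ 0.2   0.62 -0.5   1.74  0.37  0.87  2.42] True
```

```bash
python3 - <<'E'
from h import *
import json
manip.move_pose([.614,.127,.243],down(0)); manip.sleep(.3)
c=viewer.get_calibration('wrist');im=viewer.get_image('wrist')
cv2.imwrite('pics/w1.png',im[:,:,::-1]);json.dump({k:np.array(v).tolist() for k,v in c.items()},open('w1.json','w'))
print(manip.current_tool_pos(),c['eye'],manip.current_clock(),manip.current_finger_gap())
print(proj(c,[[.62,.1528,.1],[.61,.075,.118],[.559,.111,.066]]))
E
```

```text
[0.61392712 0.12732699 0.24296634] [0.61420669 0.20921474 0.40027204] 2.7417 0.09157191884151178
[[287.15136606 178.09860949]
 [277.37011731 255.26347341]
 [234.35703224 207.96856707]]
```

View pics/w1.png

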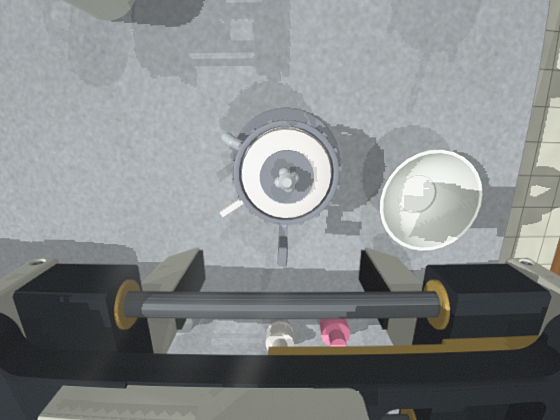

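Wrist view: seat disc centred near (288,175), stud near (286,180), tab from (283,227) to (283,263), white rib from (221,214) to (241,203), spout near (231,140). I'll fit the seat edge on z=0.1 and the tab top on z=0.118.

```bash
python3 - <<'E'
from h import *
import json
def circ(P):
    A=np.c_[2*P[:,:2],np.ones(len(P))];s=np.linalg.lstsq(A,(P[:,:2]**2).sum(1),rcond=None)[0]
    return s[:2],np.sqrt(s[2]+s[0]**2+s[1]**2)
def seat(c,im,box,thr):
    x,y,w,h=box;g=im[y:y+h,x:x+w].astype(int)
    m=(g.min(2)>thr).astype(np.uint8)
    cs,hi=cv2.findContours(m,cv2.RETR_CCOMP,cv2.CHAIN_APPROX_NONE)
    for i,k in enumerate(cs):
        if cv2.contourArea(k)>60:
            hole=hi[0][i][3]>=0;pts=k.reshape(-1,2)+[x,y]
            pts=cv2.convexHull(pts).reshape(-1,2) if 1 else pts
            for z in ((.1,) if hole else (.09,.1)):
                P=plane(c,pts,z)
                for _ in range(3):
                    C,r=circ(P);res=abs(np.hypot(*(P[:,:2]-C).T)-r);P=P[res<max(.001,1.5*np.median(res))]
                print('hole' if hole else 'outer',z,cv2.contourArea(k),C.round(4),r.round(4),len(P),res.max().round(4))
c=json.load(open('w1.json'));c={k:np.array(v) for k,v in c.items()}
w=cv2.imread('pics/w1.png');print('wrist')
for t in(165,185,200):seat(c,w,(232,115,112,110),t)
t0=cv2.imread('pics/top0.png');print('top')
for t in(130,150):seat(viewer.get_calibration('top'),t0,(212,155,56,55),t)
# tab: dark pixels
g=w[222:270,260:305].astype(int);m=(g.max(2)<135).astype(np.uint8)
n,l,s,ce=cv2.connectedComponentsWithStats(m);i=[i for i in range(1,n) if s[i,4]>40]
for k in i: print(s[k]+[260,222,0,0,0],ce[k]+[260,222])
cv2.imwrite('pics/tabc.png',cv2.resize(w[190:280,205:325],(800,600),interpolation=cv2.INTER_CUBIC))
E
```

```text
wrist
outer 0.09 158.5 [0.6518 0.1062] 0.0136 7 0.0018
outer 0.1 158.5 [0.6506 0.1095] 0.0132 7 0.0018
outer 0.09 388.5 [0.5845 0.1223] 0.0308 4 0.0011
outer 0.1 388.5 [0.5855 0.1251] 0.0298 4 0.0011
outer 0.09 229.5 [0.6181 0.1494] 0.0122 9 0.001
outer 0.1 229.5 [0.618  0.1513] 0.0118 9 0.001
outer 0.09 6068.0 [0.6187 0.1544] 0.0468 36 0.0011
outer 0.1 6068.0 [0.6184 0.1562] 0.0454 39 0.001
hole 0.1 2331.5 [0.6194 0.154 ] 0.0283 28 0.0004
outer 0.09 161.0 [0.6647 0.2167] 0.0125 6 0.0023
outer 0.1 161.0 [0.6631 0.2165] 0.0121 6 0.0022
outer 0.09 62.0 [0.5666 0.1205] 0.0073 7 0.0006
outer 0.1 62.0 [0.5681 0.1234] 0.0071 7 0.0006
outer 0.09 158.0 [0.6155 0.1502] 0.0099 11 0.0008
outer 0.1 158.0 [0.6154 0.1521] 0.0096 11 0.0008
outer 0.09 6016.0 [0.6187 0.1543] 0.0466 40 0.0004
outer 0.1 6016.0 [0.6186 0.1561] 0.0451 40 0.0004
hole 0.1 2372.0 [0.6195 0.1539] 0.0286 30 0.0006
outer 0.09 83.0 [0.6154 0.147 ] 0.0077 8 0.0008
outer 0.1 83.0 [0.6154 0.149 ] 0.0075 8 0.0008
outer 0.09 5985.0 [0.6188 0.1543] 0.0465 44 0.0004
outer 0.1 5985.0 [0.6186 0.1561] 0.045 44 0.0004
hole 0.1 2410.0 [0.6196 0.1539] 0.0289 28 0.0005
top
outer 0.09 1110.0 [0.6193 0.1533] 0.0467 22 0.001
outer 0.1 1110.0 [0.6176 0.152 ] 0.0463 22 0.001
hole 0.1 439.5 [0.6216 0.1514] 0.0296 17 0.0008
outer 0.09 458.5 [0.6194 0.1524] 0.0464 20 0.0006
outer 0.1 458.5 [0.6177 0.151 ] 0.0459 20 0.0006
[278 235  10  20 119] [283.01680672 242.34453782]
```

View pics/tabc.png

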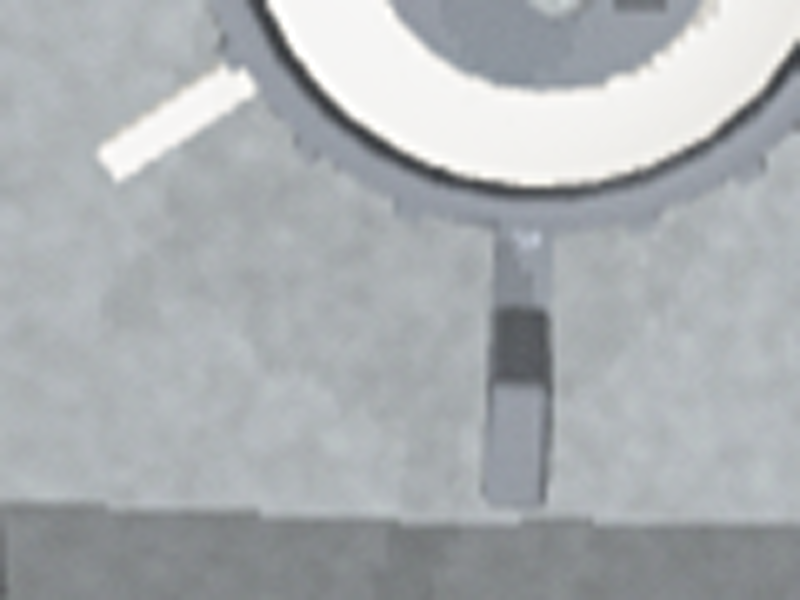

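Crop: the tab's top face spans pixels (283.0,247.4) to (282.2,265.4), and the rib's outer end is at (221.4,215.2) with its inner visible end at (241.7,202).

```bash
python3 - <<'E'
from h import *
import json
c=json.load(open('w1.json'));c={k:np.array(v) for k,v in c.items()}
ax=np.array([.6194,.1539])
for n,uv,z in(('tab',[(283,247.4),(282.6,256.4),(282.2,265.4)],.118),('mark',[(221.4,215.2),(241.7,202)],.066)):
    for p in plane(c,uv,z):
        d=p[:2]-ax;print(n,p.round(4),np.hypot(*d).round(4),np.degrees(np.arctan2(d[1],d[0])).round(2))
E
```

```text
tab [0.6158 0.0839 0.118 ] 0.0701 -92.91
tab [0.6154 0.0737 0.118 ] 0.0803 -92.82
tab [0.615  0.0633 0.118 ] 0.0907 -92.75
mark [0.5432 0.1021 0.066 ] 0.0921 -145.78
mark [0.5679 0.1182 0.066 ] 0.0626 -145.3
```

```bash
python3 - <<'E'
from h import *
ax=np.array([.6194,.1539]);r=.081
def pose(deg,z):
    a=np.radians(deg);return [*(ax+r*np.array([np.cos(a),np.sin(a)])),z],down(a+np.pi/2)
p,q=pose(-92.8,.17);manip.move_pose(p,q)
manip.servo_line(pose(-92.8,.088)[0],vel=.1)
print('F',manip.current_force().round(2)); effector.close(10)
print('gap',manip.current_finger_gap(),manip.current_force().round(2))
for d in [-100,-108,-116,-124,-132,-140,-144,-145.7,-147]:
    p,q=pose(d,.088);manip.servo_line(p,q,vel=.06)
    f=manip.current_force();a=np.radians(d);tang=f[:2]@[np.sin(a),-np.cos(a)]
    print(d,f.round(1),'along',tang.round(2),manip.current_finger_gap(),manip.current_tool_pos().round(4))
    if tang<-12: break
print(manip.current_clock())
E
```

```text
F [-0.13 -0.69  0.22]
gap 0.009888106671354067 [-1.16 -0.46  0.5 ]
-100 [-1.4 -0.5  0.9] along 1.25 0.009804616143602342 [0.605  0.0741 0.088 ]
-108 [-1.3 -0.3  0.4] along 1.15 0.0096530481267513 [0.5944 0.0767 0.088 ]
-116 [-1.8 -0.5  1.7] along 1.35 0.009812595411583922 [0.5841 0.0809 0.088 ]
-124 [-1.1 -1.5  0.2] along 0.13 0.010040313732981133 [0.5743 0.0865 0.088 ]
-132 [-1.7 -1.7 -0.3] along 0.12 0.009802103838828942 [0.5655 0.0934 0.088 ]
-140 [-0.3 -1.1 -0. ] along -0.63 0.010014138694111836 [0.5576 0.1015 0.0879]
-144 [-0.8 -1.7 -0.4] along -0.95 0.010305286518722078 [0.5541 0.1061 0.088 ]
-145.7 [-0.8 -1.3 -0.4] along -0.6 0.010130246726604621 [0.5527 0.108  0.088 ]
-147 [ 1.5 -4.7 -3.1] along -4.75 0.009649746830461998 [0.5521 0.1089 0.088 ]
8.1667
```

The tab reached the stop: the angle is about -146° and the force is rising. I'll nudge once more to confirm, release, verify, and look at the cap from above.

```bash
python3 - <<'E'
from h import *
import json
ax=np.array([.6194,.1539]);r=.081
def pose(deg,z):
    a=np.radians(deg);return [*(ax+r*np.array([np.cos(a),np.sin(a)])),z],down(a+np.pi/2)
p,q=pose(-148.5,.088);manip.servo_line(p,q,vel=.03);print(manip.current_force().round(1),manip.current_tool_pos())
p,q=pose(-146.2,.088);manip.servo_line(p,q,vel=.03)
effector.open_jaws();manip.servo_line([p[0],p[1],.18],vel=.15)
off=np.array([.0810,.0006,-.1573]);
def look(P,yaw,h,name):
    q=down(yaw);Rq=R.from_quat(q);d=Rq.apply([-.29897,0,.95426]);e=np.array(P)-d*(h/-d[2])
    manip.move_pose(e-Rq.apply(off),q);manip.sleep(.3)
    c=viewer.get_calibration('wrist');im=viewer.get_image('wrist')
    cv2.imwrite(f'pics/{name}.png',im[:,:,::-1]);json.dump({k:np.array(v).tolist() for k,v in c.items()},open(name+'.json','w'))
    return im
a=look([.6,.125,.1],0,.3,'w2')
b=look([.611,-.117,.05],0,.3,'w3')
cv2.imwrite('pics/c23.png',np.vstack([cv2.resize(a[100:270,130:430,::-1],(529,300)),cv2.resize(b[100:270,130:430,::-1],(529,300))]))
print(manip.current_clock())
E
```

```text
[ 4.5 -8.5 -4.6] [0.55223021 0.10908483 0.08806277]
13.3083
```

View pics/c23.png

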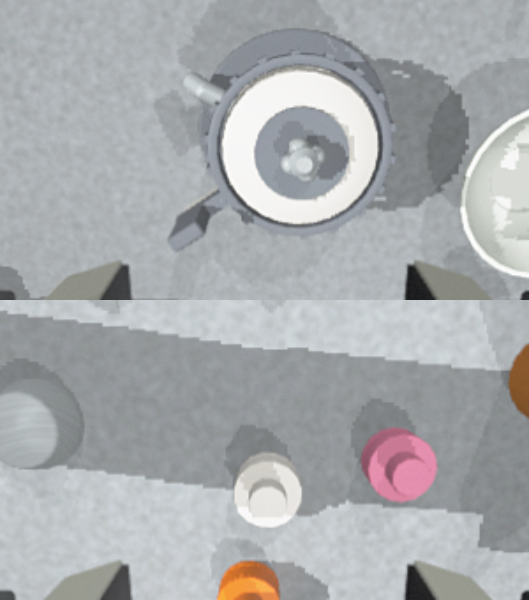

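Upper half: the tab now covers the white rib, so the ring is locked. Lower half: the white cap is at crop (268,490), which is wrist px (282,208). Pink is to its right and orange below it.

```bash
python3 - <<'E'
from h import *
import json
c={k:np.array(v) for k,v in json.load(open('w3.json')).items()}
w=cv2.imread('pics/w3.png');x,y=255,180
g=w[y:y+60,x:x+60].astype(int);print(g[:,27].min(1),g[34,:].min(1))
hsv=cv2.cvtColor(w,cv2.COLOR_BGR2HSV)
for n,m in(('pink',cv2.inRange(hsv,(155,70,80),(180,255,255))),('orange',cv2.inRange(hsv,(5,150,80),(20,255,255)))):
    k=max(cv2.findContours(m,0,1)[0],key=cv2.contourArea);C,r=cv2.minEnclosingCircle(k);print(n,C,r,plane(c,[C],.03))
for t in(205,215,225,235):
    m=((g.min(2)>t)&(g.max(2)-g.min(2)<25)).astype(np.uint8)
    for k in cv2.findContours(m,0,1)[0]:
        if cv2.contourArea(k)>60:
            e=cv2.fitEllipse(k);C=np.array(e[0])+[x,y];print(t,cv2.contourArea(k),C.round(1),np.round(e[1],1),plane(c,[C],.052)[0,:2].round(4))
cv2.imwrite('pics/cap.png',cv2.resize(w[y:y+60,x:x+60],(600,600),interpolation=cv2.INTER_CUBIC))
print([proj(c,[p])[0].round(1) for p in ((.611,-.117,0.052),(.611,-.117,.03))])
E
```

```text
[125 125 124 124 124 128 154 168 164 164 167 178 200 202 200 200 199 197
 199 202 193 176 163 162 162 182 220 229 228 228 227 227 228 227 226 227
 226 228 226 226 226 225 225 243 248 247 247 248 234 183 182 186 189 189
 185 182 182 188 195 197] [202 204 204 202 196 193 187 190 221 227 226 226 226 226 227 214 211 226
 225 226 226 226 224 225 225 225 227 226 226 228 227 227 227 228 227 227
 226 206 226 228 227 226 228 228 231 198 150 147 146 143 147 147 145 149
 148 152 148 147 149 150]
pink (355.6355895996094, 192.63558959960938) 21.509923934936523 [[ 0.69340493 -0.09679343  0.03      ]]
orange (474.0, 145.5) 55.18388366699219 [[ 0.81935499 -0.04366373  0.03      ]]
205 735.5 [281.5 211.5] [33.9 35.6] [ 0.6113 -0.1122]
215 686.0 [281.5 211.1] [33.3 34.7] [ 0.6113 -0.1116]
225 600.0 [281.4 210.4] [32.7 33.7] [ 0.6112 -0.1109]
235 113.5 [278.9 221.6] [10.8 26.1] [ 0.6086 -0.1233]
[array([281.2, 215.9]), array([281.2, 209.9])]
```

View pics/cap.png

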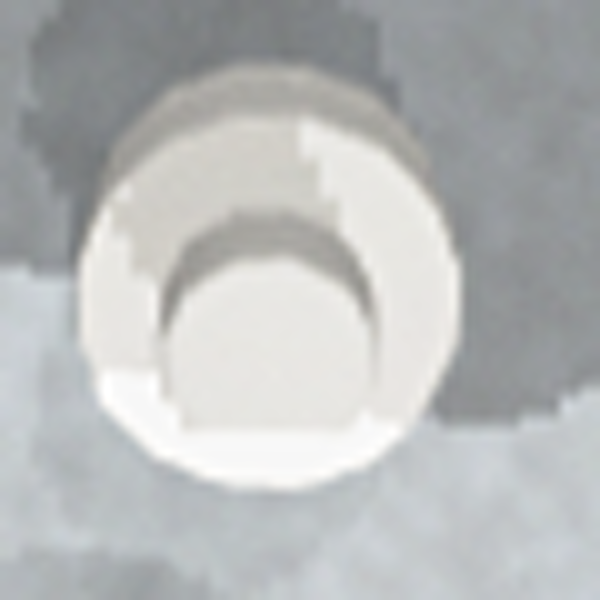

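```bash
python3 - <<'E'
from h import *
import json
q=down(np.radians(-45));C=[.6113,-.117]
manip.move_pose([*C,.12],q);manip.servo_line([*C,.0325],vel=.1)
print(manip.current_force().round(2));effector.close(40);manip.sleep(.2)
print(manip.current_finger_gap(),manip.current_gripper_force(),manip.current_force().round(2),manip.current_tool_pos())
manip.servo_line([*C,.2],vel=.15);print(manip.current_finger_gap(),manip.current_force().round(2))
manip.move_pose([.6194,.1539,.185],q);manip.sleep(.4)
print(manip.current_tool_pos(),manip.current_force().round(2),manip.current_clock())
for n in('wrist','scene'):
    c=viewer.get_calibration(n);im=viewer.get_image(n)
    cv2.imwrite(f'pics/{n}4.png',im[:,:,::-1])
    print(n,proj(c,[[.6194,.1539,.125],[.6194,.1539,.153],[.6194,.1539,.1]]).round(1))
s=cv2.imread('pics/scene4.png')[150:250,270:370];w=cv2.imread('pics/wrist4.png')
cv2.imwrite('pics/c4.png',np.hstack([cv2.resize(s,(400,400),interpolation=2),cv2.resize(w,(400,300))[:, :].repeat(1,0) if 0 else cv2.resize(w,(400,400))]))
E
```

```text
[-0.11 -0.34 -0.79]
0.02325898464959544 39.99601185321808 [ 0.13  0.08 -0.13] [ 0.61124969 -0.11699998  0.03246594]
0.022963492721972283 [-1.29 -0.49 -1.42]
[0.61959509 0.15314455 0.18513024] [-0.25 -0.17 -1.08] 19.0167
wrist [[280.9 229.6]
 [280.8 243.8]
 [280.9 219.4]]
scene [[318.1 196. ]
 [319.  188.4]
 [317.2 202.6]]
```

View pics/c4.png

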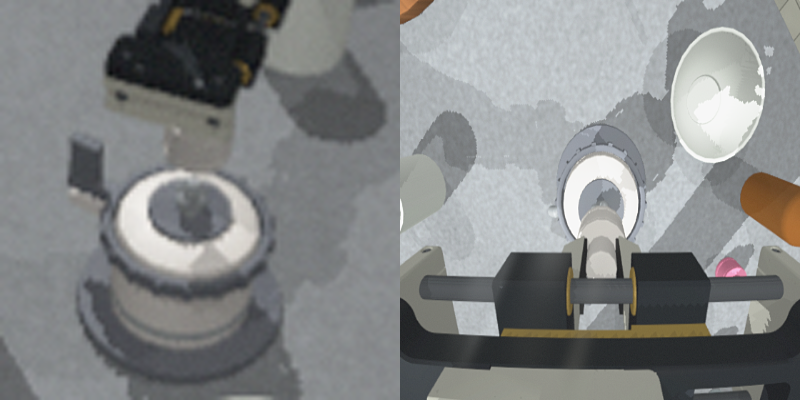

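Scene and wrist views show the cap held upright over the stud, with the tab over the rib. Next: lower in small steps while watching force.

```bash
python3 - <<'E'
from h import *
ax=[.6194,.1539]
for z in [.17,.162,.158,.155,.153,.151]+list(np.arange(.149,.1295,-.0015)):
    manip.servo_line([*ax,z],vel=.04)
    f=manip.current_force();t=manip.current_tool_pos();print(round(z,4),f.round(1),t.round(4),round(manip.current_finger_gap(),4))
    if abs(f[2])>25 or np.hypot(*f[:2])>8: break
print(manip.current_clock())
E
```

```text
0.17 [-0.4  0.6  0.6] [0.6192 0.1539 0.1696] 0.0232
0.162 [-0.2  0.4  0.2] [0.6191 0.1538 0.1616] 0.0229
0.158 [-0.3 -0.3 -1.1] [0.6192 0.1539 0.1577] 0.023
0.155 [ 0.1  0.7 -0.8] [0.6192 0.1539 0.1547] 0.023
0.153 [-0.5  0.4 -1.1] [0.6193 0.1539 0.1529] 0.0231
0.151 [ 1.1 -0.1 -1. ] [0.6193 0.1539 0.1508] 0.023
0.149 [ 0.7 -0.5  1.2] [0.6195 0.1539 0.1491] 0.0234
0.1475 [-2.  -0.   4.9] [0.6198 0.1541 0.1484] 0.0229
0.146 [-0.1 -0.4  7.3] [0.6204 0.1541 0.1476] 0.0227
0.1445 [-0.3 -0.4  2.6] [0.6201 0.1539 0.1455] 0.0235
0.143 [ 0.4 -0.9  0.9] [0.6194 0.1538 0.1427] 0.023
0.1415 [ 1.6  0.6 -0.9] [0.6193 0.1538 0.1409] 0.0229
0.14 [ 1.  -0.7 -1.4] [0.6192 0.1539 0.1395] 0.0229
0.1385 [ 1.9  0.4 -3.7] [0.6191 0.1538 0.1379] 0.023
0.137 [ 1.6  0.3 -6.6] [0.619  0.1538 0.1363] 0.023
0.1355 [ 2.6  0.3 -8.8] [0.6188 0.1536 0.1345] 0.0229
0.134 [ 0.4 -0.3 -4.7] [0.6192 0.1539 0.134 ] 0.0229
0.1325 [ 0.7  0.  -0.6] [0.6197 0.1541 0.1331] 0.023
0.131 [-0.8  0.8  5.3] [0.6202 0.1541 0.1324] 0.0234
24.2417
```

Peak about 7 N, then a drop and a pull-down, and now contact at TCP 0.1324, which puts the underside at about 0.100, on the seat. I'll press firmly and confirm.

```bash
python3 - <<'E'
from h import *
ax=[.6194,.1539]
for z in np.arange(.1295,.118,-.0015):
    manip.servo_line([*ax,z],vel=.03);manip.sleep(.15)
    f=manip.current_force();print(round(z,4),f.round(1),manip.current_tool_pos().round(4))
    if f[2]>20: break
manip.sleep(.8);print(manip.current_force().round(1),manip.current_tool_pos().round(4),manip.current_finger_gap(),manip.current_gripper_force(),manip.current_clock())
im=viewer.get_image('scene');cv2.imwrite('pics/s5.png',cv2.resize(im[140:260,250:390,::-1],(700,600),interpolation=2))
E
```

```text
0.1295 [-4.4 -2.1 13.1] [0.6203 0.1542 0.1323]
0.128 [-8.5 -3.1 23.5] [0.6203 0.1542 0.1322]
[-8.8 -2.1 22.1] [0.6203 0.1542 0.1323] 0.023312262066419724 40.00549614429474 25.8417
```

View pics/s5.png

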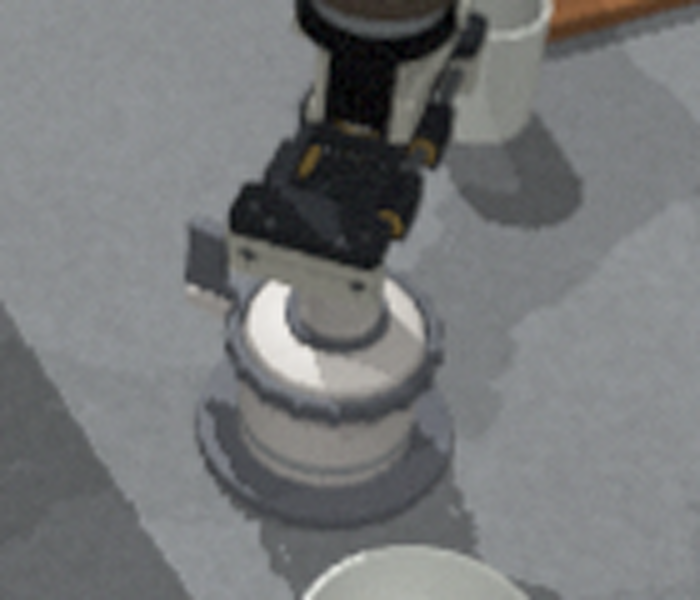

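The picture shows the cap flush on the seat around pixel (340,320), still gripped by the knob, and the tab over the white rib at (205,290). The press is steady at 22 N.

```bash
python3 -c "
from bench import manip
print(manip.hand_in())"
```

```text
the job is handed in; nothing more can be done
None
```

I turned the lock ring to its stop with the tab over the mark, then snapped the white cap onto the stud and pressed it home; the job was handed in with the knob still gripped and about 22 N of downward force.

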